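# Feed a tin through the one-way flap of a return chute

### The job

Return the larger round tin through the metal chute: without gripping or lifting it, push it with the fingertips along the chute's raised deck and in through the hanging one-way flap, until it slides down into the catch tray behind. Then draw the fingers back out so that the flap swings shut, and leave the smaller tin and everything else where it is.

Things in the scene. Friction and masses are not known exactly. Their poses are not given: they have to be found in the camera images.
- chute: Fixed aluminium return chute, 372 mm long, 164 mm wide. Origin on the desk top under the flap; +x is the feed direction (open apron, flap, sill, slide, tray), y across, z up; the points below share these axes. Its level deck lies 60 mm above the desk. No roof: nothing spans the lane above the flap.
- apron (a point): Centre of the wide open end of the deck (145 mm along x, 164 mm across, no rims), on its top, 60 mm above the desk, 117.5 mm before the flap. Two guides, 22 mm high and 4 mm thick, funnel from 81 mm either side of the centre line at 85 mm before the flap to the lane's walls at 43 mm before it.
- gate (a point): Deck top (60 mm above the desk) at mid-lane, straight under the shut flap. The lane is 76 mm wide between side walls that stand 24 mm over the deck, from 47 mm before to 28 mm past the flap. The flap hangs between two posts just outside the lane (41 to 49 mm off the centre line), tops 52 mm over the deck.
- sill (a point): Edge where the deck ends, mid-lane, 60 mm above the desk, 20 mm past the flap. A slippery plastic liner (friction 0.15) begins 6 mm before the flap and from the sill drops at 38 degrees into the tray: a tin whose centre is pushed past the sill tips over and slides down by itself.
- tray_floor (a point): Centre of the catch tray's floor, 133.5 mm past the flap and 6 mm above the desk. Tray 89 mm long and 76 mm wide inside, walls to 36 mm above the desk.
- flap (a joint): Dark steel flap, smooth, 40 g, hung by its weight; 0 rad = shut (upright), up to 1.45 as its lower edge swings in along the feed. Pivot 44 mm over the deck. U-shaped: plate 70 mm wide, 3 thick, 2 to 24 mm over the deck, on a 5 mm arm at each side; 60 mm open between the arms, so upright fingers can follow the tin in, pushing the plate, up to 18 mm past the shut plane.
- tin_large_center (a point): Centre (half-way up) of the larger, loose round tin, 50 mm diameter and 20 mm tall with a red lid, about 60 g, that stands on the apron.
- tin_small_center (a point): Centre of the smaller round tin, 40 mm diameter and 17 mm tall with a green lid, standing loose on a corner of the apron; to be left alone.
- tape: Small black roll of tape, 55 mm across, 19 mm high, loose on the desk; bystander. Origin at its underside.
- tester: Small black meter stick with a metal plug, 70 x 26 x 13 mm, loose on the desk; bystander. Origin at its underside.
- mug: Spotted mug, 93 mm tall, loose on the desk; bystander. Origin at its underside.
Not all that is in view belongs to the job. Leave any yellow look-alike of the part that bears tin_large_center alone.

How it is judged:
By the outcome, as a careful person would: the job done as asked, in the order asked, and still so for the second after the job is handed in, with the robot touching nothing.
It also fails if it takes over 42 s, if anything falls off the work surface, if the arm or the gripper's body presses on something with over 40 N, if the wrist force passes 120 N, or if a joint passes its speed limit or range.

### The arm

A 6-joint arm with a two-finger parallel gripper is mounted at the origin on a cart in front of the work surface, level with it; the furniture and walls round the work are solid. World frame = base frame: x ahead of the robot, y to its left, z up, the work surface at z = 0. Lengths are in m, angles in rad, forces in N, time in s.
With the tool pointing down it reaches from about 0.35 to 0.85 m from the base axis. Payload 8.1 kg.
Tool frame: the origin (TCP) lies at the very end of the fingers, on their centre line; the grasp point (between the pads) lies robot.grip_point_offset behind it (robot.grip_point_offset is the distance from the TCP to the grasp point, in m); z points along the fingers, y is the line along which they close (so a half turn about z gives the same grasp; the last joint's range is limited). The gripper opens to 93 mm and grips with 3 to 60 N. Pads are 15 mm wide; open, the fingers measure 128 mm over their backs; the gripper's body (75 mm by 188 mm) begins 65 mm behind the grasp point.
Start: joints at [1.227, 0.13, 1.488, -0, 1.523, -0.085], TCP at [0.154, 0.58, 0.184] pointing down, gripper open.
Joint ranges: [-2.96, 2.96], [-0.89, 2.26], [0.02, 2.5], [-1.34, 4.48], [0, 2.73], [-2.66, 2.66]. Speed limits (rad/s): [2.39, 2.39, 2.79, 3.14, 3.14, 3.14].

### API

Orientations are given as a rotation vector (axis times angle).
In Python, from plant import robot, eyes gives the robot as it stands. The module is installed in compiled form; this text tells all that it offers.
- The arm moves only by the tool apply_moves, never from a script. Its argument "steps" is one flat list of numbers, 7 for each row, row after row: the shift along the tool's x, y, z in units of 30 mm (1.0 is 30 mm), then the turn, a rotation vector about the tool's x, y, z in units of 6 degrees (1.0 is 6 degrees), then the opening in per cent of the stroke, from 0 (shut) to 100 (fully open). In form: [dx, dy, dz, ax, ay, az, fingers, dx, dy, dz, ax, ay, az, fingers, ...]. A call has 1 to 12 rows; each row shifts and turns the commanded pose from where the row before left it, along the tool's axes as they then stand; what a row does not reach is not made up. A row lasts 1/12 s, in which the tool goes at most 41.7 mm and 7.16 degrees, less where a joint would pass 70% of its speed; a pose out of reach is approached as far as the arm can. A call is refused whole if a number of a shift passes 1 or a number of a turn 1, either way. A call with a gripper value outside its range is refused whole. The fingers move at their own pace and stop on an object; "grip_force" is the grip in N (left out, the last holds). Time passes only in rows, so rows that do not move let the fingers close. It gives the time, the measured TCP pose, the force, the opening and the grip force at its end, in the units of the state.
- robot.read_state(): the state, without advancing time (a new reading comes with each control period).
- eyes.read_camera(name): name is "scene" or "top"; returns the picture (420x560x3 uint8, red, green, blue); there is no depth.
- eyes.calibration(name): a dict with "K" (3x3 intrinsics, pixels), "k1" (the pictures are not rectified: a ray, as slopes to the right and down, at radius r is drawn at 1 + k1 r^2 times it, then the intrinsics apply), "R" (3x3) and "t" (3): a world point X has camera coordinates R X + t. Camera axes: x right, y down, z forward; pixel columns grow to the right and rows downward; lengths in m; the calibration is good to about 2 mm. A picture is of the moment at which its call begins. calibration takes no time and is no camera call.
- robot.close_job(): hands the job in; it is judged then, once.
Trained networks look in the newest picture that a camera, given by its name, has taken for a name from the list of things; names that differ only in an ending like _2 or _b are one class to them, and where a whole thing is asked for, a point or a joint stands for the part that bears it (a point fixed in the world has none). Each returns a list of dicts, best first, with "conf" (0 to 1); they miss things now and then, are a little off and sometimes report something else, mostly with a low value. They report only what shows in the picture. A call takes as long as a camera call. They do not tell look-alikes from the thing itself.
- eyes.search_frame(camera, thing): "rect" ([left, top, width, height] in pixels, round what is visible of it).
- eyes.place_of(camera, thing): "xy" ([column, row] in pixels: a listed point, or the origin of a listed thing).
The state is a dict: "t": time; "q": joint angles; "dq": joint speeds; "joint_torque": joint torques, N m; "tool_pos": TCP position; "orientation": TCP orientation; "force": force on the tool from outside, world axes, zero at the start; "wrist_torque": the same for the moment, N m; "opening": finger opening in m; "gripper_force": force on a finger pad.
Only numpy, scipy, OpenCV 4.12 (cv2) and the standard library are available. Lean on these libraries where they do the work, as an engineer would, in place of code of your own. Each camera call takes 0.05 s, during which the arm holds its last target. There are 200 camera calls.

## Working session

There is one attempt and no reset: what is moved stays moved. The work goes in short steps, Python scripts to look and compute and a tool call to move; the robot and the scene stay as the last step left them, time stands still between calls to the robot, and variables do not carry over. Pictures are saved under pics/ and viewed, at most 10 in all, crops included, and the job is handed in when it is done.

Besides the shell and the picture viewer there is one more tool, called after "Request:" in YAML: its name, and indented under it one key for each argument. apply_moves: Moves the arm, as the interface text tells. Its arguments: {"type":"object","properties":{"steps":{"type":"array"},"grip_force":{"type":"number"}},"required":["steps"]}

```bash
mkdir -p pics; cat > h.py <<'E'
import numpy as np, cv2
from plant import robot, eyes
def ray(cam,px):
    c=eyes.calibration(cam);K=np.array(c["K"]);R=np.array(c["R"]);t=np.array(c["t"])
    d=np.array([(px[0]-K[0,2])/K[0,0],(px[1]-K[1,2])/K[1,1]])
    u=d.copy()
    for _ in range(30): u=d/(1+c["k1"]*(u@u))
    return -R.T@t, R.T@np.array([u[0],u[1],1])
def at_z(cam,px,z):
    o,d=ray(cam,px); return o+d*(z-o[2])/d[2]
def proj(cam,X):
    c=eyes.calibration(cam);p=np.array(c["R"])@np.array(X)+np.array(c["t"]);u=p[:2]/p[2]
    u=u*(1+c["k1"]*(u@u));K=np.array(c["K"]);return np.array([K[0,0]*u[0]+K[0,2],K[1,1]*u[1]+K[1,2]])
def save(cam,name,box=None,s=1):
    im=eyes.read_camera(cam)
    if box: im=im[box[1]:box[3],box[0]:box[2]]
    im=cv2.resize(im,None,fx=s,fy=s,interpolation=cv2.INTER_CUBIC)
    cv2.imwrite("pics/"+name+".png",im[:,:,::-1])
E
python3 - <<'E'
from h import *
Z=dict(apron=.06,gate=.06,sill=.06,tray_floor=.006,tin_large_center=.07,tin_small_center=.0685,tape=0,mug=0,tester=0)
for cam in("top","scene"):
    save(cam,cam+"0")
    for n,z in Z.items():
        for r in eyes.place_of(cam,n)[:3]:
            print(cam,n,round(r["conf"],2),np.round(r["xy"],1),np.round(at_z(cam,r["xy"],z),4))
s=robot.read_state();print(s["t"],s["tool_pos"],s["orientation"],s["opening"],robot.grip_point_offset)
E
```

```text
top apron 0.58 [304.2 228.9] [ 0.5643 -0.1378  0.06  ]
top gate 0.94 [263.2 239.7] [ 0.5303 -0.0076  0.06  ]
top sill 0.64 [314.4 213.9] [ 0.6122 -0.1708  0.06  ]
top sill 0.62 [261.4 238.6] [ 0.5338 -0.0019  0.06  ]
top tray_floor 0.92 [228.4 244.6] [0.5174 0.1093 0.006 ]
top tin_large_center 0.63 [342.5 227.3] [ 0.5682 -0.2582  0.07  ]
top tin_large_center 0.63 [351.9 170.2] [ 0.7524 -0.293   0.07  ]
top tin_large_center 0.45 [301.2 244. ] [ 0.516  -0.1273  0.07  ]
top tin_small_center 0.65 [312.3 214.4] [ 0.6096 -0.1634  0.0685]
top tin_small_center 0.21 [227.  244.7] [0.5141 0.1061 0.0685]
top tape 0.42 [150.  232.4] [0.558  0.3754 0.    ]
top mug 0.79 [419.1 262.7] [ 0.4556 -0.522   0.    ]
top mug 0.45 [302.7 241.8] [ 0.5267 -0.136   0.    ]
top tester 0.63 [376.  227.2] [ 0.5743 -0.381   0.    ]
scene gate 0.83 [262.6 223.3] [ 0.5494 -0.0088  0.06  ]
scene gate 0.58 [370.4 269.9] [ 0.5155 -0.3803  0.06  ]
scene sill 0.9 [255.  224.2] [0.5348 0.0104 0.06  ]
scene tray_floor 0.62 [224.8 232.4] [0.506  0.1136 0.006 ]
scene tin_large_center 0.65 [290.4 235.9] [ 0.5281 -0.1203  0.07  ]
scene tin_large_center 0.51 [374.8 226.1] [ 0.6851 -0.3315  0.07  ]
scene tin_large_center 0.47 [338.6 255.6] [ 0.5174 -0.2827  0.07  ]
scene tin_small_center 0.7 [317.3 226.3] [ 0.6058 -0.1732  0.0685]
scene tape 0.65 [177.2 201.8] [0.5689 0.3663 0.    ]
scene mug 0.7 [408.5 319.9] [ 0.4468 -0.5181  0.    ]
scene tester 0.61 [370.9 267.1] [ 0.5822 -0.3637  0.    ]
1.0 [0.15352656 0.58003726 0.18365293] [4.05373145e-01 3.11532421e+00 3.59248414e-05] 0.0928787466819868 0.0188
```

```bash
python3 -c "
import cv2,numpy as np
a=cv2.imread('pics/top0.png');b=cv2.imread('pics/scene0.png');print(a.shape)
cv2.imwrite('pics/both0.png',cv2.resize(np.vstack([a,b]),None,fx=.71,fy=.71))"
```

```text
(420, 560, 3)
```

View pics/top0.png

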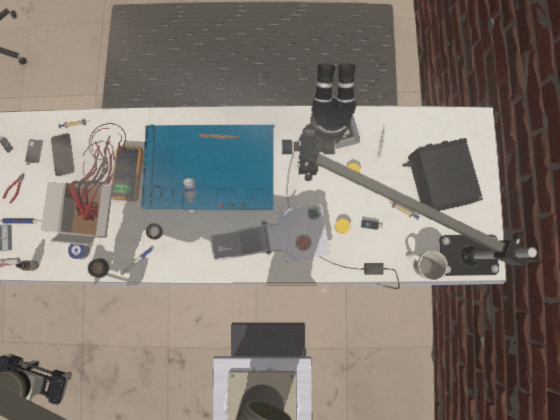

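View pics/scene0.png

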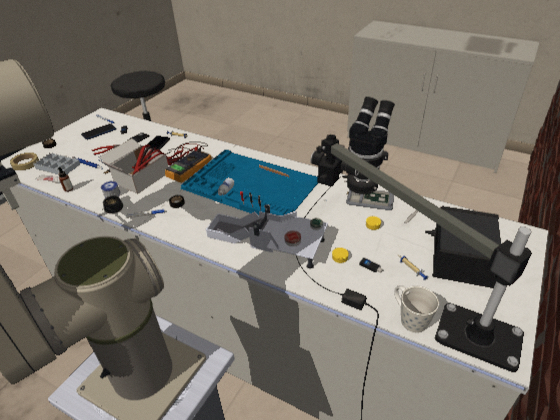

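The red-lidded tin is at top (303,242) / scene (292,237). The look-alikes are the yellow tins at top (342,227) and (353,168), and the small green one at (313,212). I choose the red one and check it in a close crop.

```bash
python3 -c "
import cv2,numpy as np
a=cv2.imread('pics/top0.png')[195:270,200:335];b=cv2.imread('pics/scene0.png')[195:270,200:335]
cv2.imwrite('pics/c0.png',cv2.resize(np.vstack([a,b]),None,fx=4,fy=4,interpolation=cv2.INTER_CUBIC)[:600])"
```

```text
(no output)
```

View pics/c0.png

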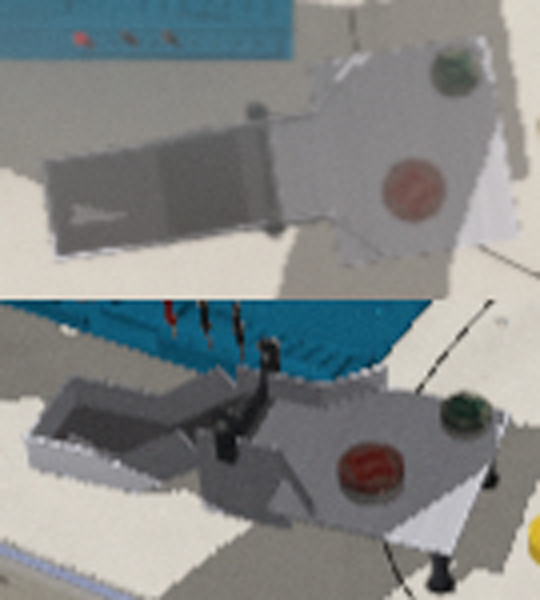

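Red tin at top (303.5,242.3), green at (314,213.3), posts at (264,222.8)/(269,252), tray end corners at (211.3,235.5)/(214.3,259). Now I fit the chute pose.

```bash
cat > fit.py <<'E'
from h import *
from scipy.optimize import least_squares
obs=[("top",(0,-.045,.112),(264,222.75)),("top",(0,.045,.112),(269,252)),("top",(.182,-.042,.036),(211.25,235.5)),("top",(.182,.042,.036),(214.25,259)),
("top",(-.19,-.082,.06),(322.5,204.5)),("top",(-.19,.082,.06),(329.5,253.75)),
("scene",(0,-.045,.112),(267,207.5)),("scene",(0,.045,.112),(256.5,228.)),("scene",(-.19,-.082,.06),(325.5,224)),("scene",(.182,.042,.036),(207.5,230))]
def W(p,X):
    c,s=np.cos(p[2]),np.sin(p[2]);return np.array([p[0]+c*X[0]-s*X[1],p[1]+s*X[0]+c*X[1],X[2]])
f=lambda p:np.concatenate([proj(c,W(p,X))-u for c,X,u in obs])
r=least_squares(f,[.53,-.01,1.75],loss="soft_l1");p=r.x
if __name__=="__main__":
    print(p,np.degrees(p[2]));print(np.round(f(p).reshape(-1,2),1))
    def L(w):
        c,s=np.cos(p[2]),np.sin(p[2]);d=w[:2]-p[:2];return np.round([c*d[0]+s*d[1],-s*d[0]+c*d[1]],4)
    for n,c,u,z in[("red","top",(303.5,242.25),.08),("red","scene",(292.8,236),.08),("green","top",(314,213.25),.077),("green","scene",(316.5,221.5),.077)]:
        w=at_z(c,u,z);print(n,c,np.round(w,4),"local",L(w))
E
python3 fit.py; python3 - <<'E'
from h import *
for c in("top","scene"):
    d=eyes.calibration(c);print(c,-np.array(d["R"]).T@d["t"],d["K"][0][0])
# lid centroids
a=cv2.imread("pics/top0.png").astype(int);b=cv2.imread("pics/scene0.png").astype(int)
for n,im,x0,y0,x1,y1 in(("top",a,285,195,335,260),("scene",b,280,205,330,250)):
    c=im[y0:y1,x0:x1];B,G,R=c[...,0],c[...,1],c[...,2]
    for k,m in(("red",R-(G+B)/2>22),("green",G-R>12)):
        l,_,st,ce=cv2.connectedComponentsWithStats(m.astype(np.uint8))[:4]
        if len(st)>1:
            i=1+st[1:,4].argmax();print(n,k,ce[i]+[x0,y0],st[i])
E
```

```text
[ 0.53323215 -0.02090284  1.72431914] 98.79620952706885
[[ 0.7  0.4]
 [ 0.2  0.3]
 [-1.1 -0.5]
 [-0.5  1.8]
 [-0.3 -0.3]
 [ 1.4  1.3]
 [ 0.7 -1.5]
 [-0.  -4. ]
 [ 3.5 -0.5]
 [-1.3 -0.4]]
red top [ 0.5209 -0.134   0.08  ] local [-0.1099  0.0295]
red scene [ 0.5215 -0.1322  0.08  ] local [-0.1082  0.0287]
green top [ 0.6122 -0.1682  0.077 ] local [-0.1576 -0.0555]
green scene [ 0.6163 -0.1653  0.077 ] local [-0.1554 -0.06  ]
top [ 0.4509665  -0.05819702  1.38233269] 417.32953272024815
scene [-0.31374692 -0.59171272  0.96052645] 433.9327465615809
top red [303.04761905 242.16190476] [ 12  41  13  14 105]
top green [315.4 210.2] [30 14  2  3  5]
scene red [292.45890411 236.60273973] [  5  26  16  12 146]
scene green [287.02721088 208.91156463] [  0   0  19  11 147]
```

```bash
cat > ov.py <<'E'
from fit import *
import sys
def draw(p,out):
    segs=[]
    def pl(*P): segs.extend(zip(P[:-1],P[1:]))
    for s in(1,-1):
        pl((-.19,-.082,.06),(-.19,.082,.06)) 
        pl((-.19,s*.082,.06),(-.045,s*.082,.06))
        pl((-.085,s*.081,.082),(-.043,s*.04,.082)); pl((-.047,s*.04,.084),(.028,s*.04,.084))
        pl((0,s*.045,.06),(0,s*.045,.112)); pl((.089,s*.042,.036),(.182,s*.042,.036))
    pl((.182,-.042,.036),(.182,.042,.036)); pl((.02,-.038,.06),(.02,.038,.06))
    o=[]
    for c in("top","scene"):
        im=cv2.resize(cv2.imread(f"pics/{c}0.png")[195:270,200:335],None,fx=4,fy=4,interpolation=cv2.INTER_CUBIC)
        for a,b in segs:
            q=[tuple(int(v) for v in ((proj(c,W(p,x))+.5-[200,195])*4)) for x in(a,b)]
            cv2.line(im,*q,(0,255,255),1)
        o.append(im)
    cv2.imwrite(out,np.vstack(o))
if __name__=="__main__": draw(p,"pics/ov.png")
E
python3 ov.py
```

```text
(no output)
```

View pics/ov.png

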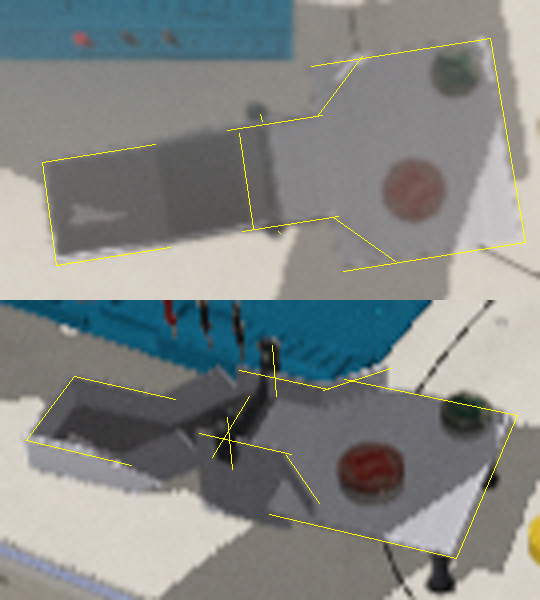

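The overlay fits to a few mm, with the scene's apron corners off by about 2 px. I refit with those corners added and check the boom height.

```bash
sed -i 's/("scene",(-.19,-.082,.06),(325.5,224))/("scene",(-.19,-.082,.06),(325.7,223)),("scene",(-.19,.082,.06),(310,258)),("top",(-.045,.082,.06),(285.5,260.5))/; s/(329.5,253.75)/(329.3,253.6)/; s/(256.5,228.)/(256,226.)/' fit.py; python3 fit.py; python3 - <<'E'
from h import *
def tri(a,b):
    o1,d1=ray("top",a);o2,d2=ray("scene",b);A=np.c_[d1,-d2];s=np.linalg.lstsq(A,o2-o1,rcond=None)[0];P,Q=o1+s[0]*d1,o2+s[1]*d2;return (P+Q)/2,np.linalg.norm(P-Q)
print(tri((308,145),(330,150)),tri((500,248),(507,248)))
print(tri((330,170),(345,155)))
E
```

```text
[ 0.5340543  -0.0198149   1.72686439] 98.94204158363203
[[ 0.3  0.2]
 [-0.2  0.1]
 [-1.4 -0.6]
 [-0.8  1.7]
 [-0.8 -0.7]
 [ 1.3  1.1]
 [ 0.5 -1.8]
 [ 0.4 -2.3]
 [ 3.   0.1]
 [ 3.6  0.7]
 [-0.3  1.5]
 [-1.5 -0.5]]
red top [ 0.5209 -0.134   0.08  ] local [-0.1108  0.0308]
red scene [ 0.5215 -0.1322  0.08  ] local [-0.1091  0.0299]
green top [ 0.6122 -0.1682  0.077 ] local [-0.1587 -0.0542]
green scene [ 0.6163 -0.1653  0.077 ] local [-0.1565 -0.0586]
(array([ 0.78426716, -0.13556195,  0.23628781]), np.float64(0.0118133493211665)) (array([ 0.49496097, -0.66495161,  0.28472564]), np.float64(0.02535811303453421))
(array([ 0.70908974, -0.20231905,  0.27564392]), np.float64(0.012947553881509115))
```

Request:
apply_moves:
  steps: [0, 0, 0, 0, 0, 1, 11, 0, 0, 0, 0, 0, 1, 11, 0, 0, 0, 0, 0, 1, 11, 0, 0, 0, 0, 0, 1, 11, 0, 0, 0, 0, 0, 1, 11, 0, 0, 0, 0, 0, 1, 11, 0, 0, 0, 0, 0, 1, 11, 0, 0, 0, 0, 0, 1, 11, 0, 0, 0, 0, 0, 1, 11, 0, 0, 0, 0, 0, 1, 11, 0, 0, 0, 0, 0, 1, 11, 0, 0, 0, 0, 0, 0.04, 11]

```text
t: 2.0
tool_pos: [0.1535, 0.58, 0.1836]
orientation: [2.048, 2.383, -0.0]
force: [-0.1, -0.0, -0.7]
opening: 0.0175
gripper_force: 0.0
```

```bash
cat > go.py <<'E'
import sys,numpy as np
from plant import robot
from scipy.spatial.transform import Rotation as Ro
P=np.array([.5338,-.0202]);a=1.7262;c,s=np.cos(a),np.sin(a)
st=robot.read_state();R=Ro.from_rotvec(st["orientation"]).as_matrix();t=np.array(st["tool_pos"])
print("t",st["t"],"tcp",np.round(t,4),"local",np.round([c*(t-[*P,0])[0]+s*(t-[*P,0])[1],-s*(t-[*P,0])[0]+c*(t-[*P,0])[1]],4),"yaw",np.degrees(np.arctan2(R[1,0],R[0,0])),"tilt",np.round(R[:,2],4),"F",np.round(st["force"],2),"open",round(st["opening"],4),"q6",st["q"][5])
for w in sys.argv[1:]:
    w=np.array([float(v) for v in w.split(",")])
    if len(w)==4: g=w[:3]
    else: g=np.array([P[0]+c*w[0]-s*w[1],P[1]+s*w[0]+c*w[1],w[2]])
    print("units",np.round(R.T@(g-t)/.03,2),"world",np.round(g,4)); t=g
E
python3 go.py .40,.25,.184,0 -.11,.088,.12 -.11,.088,.068 -.11,.0475,.068
```

```text
t 2.0 tcp [0.1535 0.58   0.1836] local [0.6519 0.2828] yaw 98.64534412588519 tilt [-0. -0. -1.] F [-0.13 -0.02 -0.72] open 0.0175 q6 1.0757046357180666
units [-1.211e+01  6.470e+00 -1.000e-02] world [0.4   0.25  0.184]
units [-13.25   0.14   2.13] world [ 0.4639 -0.1425  0.12  ]
units [0.   0.   1.73] world [ 0.4639 -0.1425  0.068 ]
units [ 0.01  1.35 -0.  ] world [ 0.5039 -0.1362  0.068 ]
```

Request:
apply_moves:
  steps: [-1, 0.54, 0, 0, 0, 0, 11, -1, 0.54, 0, 0, 0, 0, 11, -1, 0.54, 0, 0, 0, 0, 11, -1, 0.54, 0, 0, 0, 0, 11, -1, 0.54, 0, 0, 0, 0, 11, -1, 0.54, 0, 0, 0, 0, 11, -1, 0.54, 0, 0, 0, 0, 11, -1, 0.54, 0, 0, 0, 0, 11, -1, 0.54, 0, 0, 0, 0, 11, -1, 0.54, 0, 0, 0, 0, 11, -1, 0.54, 0, 0, 0, 0, 11, -1, 0.54, 0, 0, 0, 0, 11]

```text
t: 3.0
tool_pos: [0.4023, 0.2532, 0.1839]
orientation: [2.037, 2.391, 0.001]
force: [0.6, 0.5, -1.0]
opening: 0.0104
gripper_force: 0.0
```

Request:
apply_moves:
  steps: [-1, 0, 0, 0, 0, 0, 11, -1, 0, 0, 0, 0, 0, 11, -1, 0, 0, 0, 0, 0, 11, -1, 0, 0, 0, 0, 0, 11, -1, 0, 0, 0, 0, 0, 11, -1, 0, 0, 0, 0, 0, 11, -1, 0, 0, 0, 0, 0, 11, -1, 0, 0, 0, 0, 0, 11, -1, 0, 0, 0, 0, 0, 11, -1, 0, 0, 0, 0, 0, 11, -1, 0, 0, 0, 0, 0, 11, 0, 0, 0, 0, 0, 0, 11]

```text
t: 4.0
tool_pos: [0.453, -0.0759, 0.1838]
orientation: [2.041, 2.386, -0.002]
force: [-0.1, -0.4, -0.5]
opening: 0.01
gripper_force: 0.0
```

```bash
python3 go.py -.11,.088,.12 -.11,.088,.068
```

```text
t 4.0 tcp [ 0.453  -0.0759  0.1838] local [-0.0425  0.0884] yaw 98.92749051569237 tilt [ 5.0e-04 -2.1e-03 -1.0e+00] F [-0.13 -0.36 -0.45] open 0.01 q6 -0.43164377181491587
units [-2.25  0.01  2.13] world [ 0.4639 -0.1425  0.12  ]
units [ 0.   -0.    1.73] world [ 0.4639 -0.1425  0.068 ]
```

Request:
apply_moves:
  steps: [-0.75, 0, 0, 0, 0, 0, 11, -0.75, 0, 0.2, 0, 0, 0, 11, -0.75, 0, 0.6, 0, 0, 0, 11, 0, 0, 0.7, 0, 0, 0, 11, 0, 0, 0.7, 0, 0, 0, 11, 0, 0, 0.6, 0, 0, 0, 11, 0, 0, 0, 0, 0, 0, 11, 0, 0, 0, 0, 0, 0, 11]

```text
t: 4.67
tool_pos: [0.4623, -0.1373, 0.099]
orientation: [-2.038, -2.388, 0.001]
force: [0.3, 0.1, 0.2]
opening: 0.0105
gripper_force: 0.0
```

```bash
python3 go.py; python3 - <<'E'
from h import *
save("top","top1",(240,190,340,270),4);save("scene","scene1",(240,190,340,270),4)
a=cv2.imread("pics/top1.png");b=cv2.imread("pics/scene1.png");cv2.imwrite("pics/c1.png",np.hstack([a,b]))
st=robot.read_state()
for c in("top","scene"):print(c,(proj(c,st["tool_pos"])-[240,190])*4)
E
```

```text
t 4.6667 tcp [ 0.4623 -0.1373  0.099 ] local [-0.1047  0.0888] yaw 99.05692437073725 tilt [-0.0022  0.001  -1.    ] F [0.29 0.1  0.18] open 0.0105 q6 -0.5533210263577778
top [261.62302719 282.12932256]
scene [180.3312152  213.52590323]
```

View pics/c1.png

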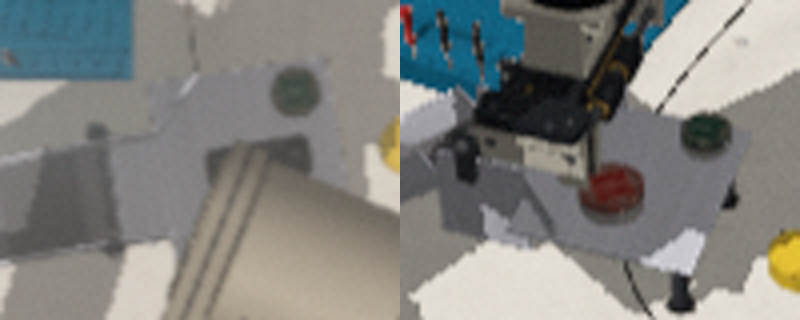

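Left panel: tin hidden under the arm, green tin at (295,92) unmoved. Right panel: red tin at (612,190) and the gripper body's end at (530,155), with no fingertips visible. I check that against the projection.

```bash
python3 - <<'E'
from h import *
from scipy.spatial.transform import Rotation as Ro
st=robot.read_state();R=Ro.from_rotvec(st["orientation"]).as_matrix();t=np.array(st["tool_pos"])
im=cv2.imread("pics/scene1.png")
def px(l): return tuple(int(v) for v in (proj("scene",t+R@np.array(l))+.5-[240,190])*4)
def box(x,y0,y1,z0,z1,col):
    P=[[sx*x,y,z] for sx in(-1,1) for y in(y0,y1) for z in(z0,z1)]
    for i in range(8):
        for j in range(i):
            if sum(abs(u-v)>1e-9 for u,v in zip(P[i],P[j]))==1: cv2.line(im,px(P[i]),px(P[j]),col,1)
box(.0375,-.094,.094,-.0838,-.15,(0,255,255))
box(.0075,-.0225,-.005,0,-.0838,(255,0,255));box(.0075,.005,.0225,0,-.0838,(255,255,0))
cv2.imwrite("pics/c1b.png",cv2.resize(im,None,fx=1.5,fy=1.5))
E
```

```text
(no output)
```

View pics/c1b.png

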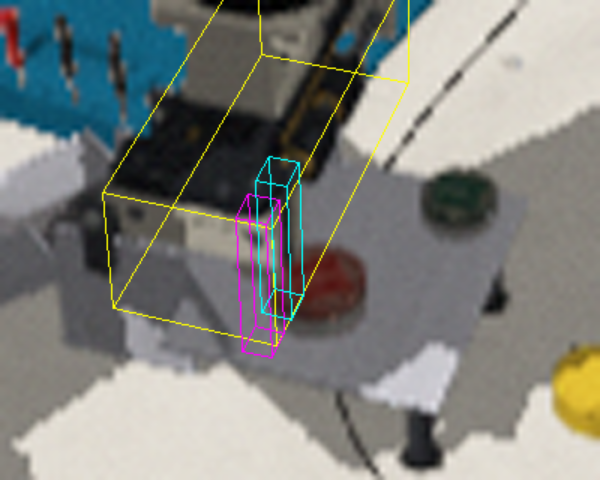

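```bash
python3 - <<'E'
from h import *
from scipy.spatial.transform import Rotation as Ro
st=robot.read_state();R=Ro.from_rotvec(st["orientation"]).as_matrix();t=np.array(st["tool_pos"])
print(st["t"],t)
for z in(-.0838,-.12,-.15):
  for l in((.0375,.094,z),(-.0375,.094,z)): print("top",l,(proj("top",t+R@np.array(l))-[240,190])*4)
a=cv2.imread("pics/top1.png");b=cv2.imread("pics/scene1.png")
# column of gray values in top crop through far edge, and scene difference with initial picture
b0=cv2.imread("pics/scene0.png")[190:270,240:340].astype(int);b1=cv2.resize(b,(100,80),interpolation=cv2.INTER_AREA).astype(int)
d=np.abs(b1-b0).max(2)
for r in range(10,62): print(r+190,''.join('#' if v>40 else '+' if v>18 else '.' for v in d[r,:80]))
E
```

```text
4.7667 [ 0.46400339 -0.13809093  0.1010991 ]
top (0.0375, 0.094, -0.0838) [195.61976314 159.58859675]
top (-0.0375, 0.094, -0.0838) [298.45683869 143.0346105 ]
top (0.0375, 0.094, -0.12) [196.78250857 155.35072693]
top (-0.0375, 0.094, -0.12) [302.78245436 138.29033547]
top (0.0375, 0.094, -0.15) [197.80183184 151.63525665]
top (-0.0375, 0.094, -0.15) [306.57391961 134.13132668]
200 .##+......+++......+...........##############################+..................
201 ..++......+++.....++...........##############################.+.................
202 ...++.....++......++...........##############################+..............+...
203 ...++......#+.....++..........###############################..............+....
204 ...+.......#..................###############################.+...........+.....
205 ............+......++........++##############################...................
206 ............+......++...+....###############################+............+......
207 ....................+...+....+##############################....................
208 ....................+........+####
[... 3001 characters left out ...]
...........+#######+
244 ##########+..........######...........................................+########.
245 ###########+.........######+........................................+#########+.
246 ############++.......######+.......................................+##########..
247 ###############+.....######......................................+#####+++###+..
248 ################.+...#######+++.................................+#####+....+#...
249 ###################++.##########..............................++#####+......+...
250 #####################.+#########+...##.......................+#####++...........
251 ###################++.###########..####+...................++#####+.............
```

Request:
apply_moves:
  steps: [0, 0, 0.3, 0, 0, 0, 11, 0, 0, 0.3, 0, 0, 0, 11, 0, 0, 0.3, 0, 0, 0, 11, 0, 0, 0.2, 0, 0, 0, 11, 0, 0, 0, 0, 0, 0, 11, 0, 0, 0, 0, 0, 0, 11]

```text
t: 5.27
tool_pos: [0.4625, -0.1378, 0.0659]
orientation: [-2.041, -2.387, 0.001]
force: [0.3, -0.1, -0.5]
opening: 0.01
gripper_force: 0.0
```

```bash
python3 go.py -.11,.0475,.068; python3 - <<'E'
from h import *
st=robot.read_state();print(proj("scene",st["tool_pos"]))
save("scene","scene2",(240,190,340,270),8)
E
```

```text
t 5.2667 tcp [ 0.4625 -0.1378  0.0659] local [-0.1052  0.0886] yaw 98.93526453635269 tilt [-1.5e-03  6.0e-04 -1.0e+00] F [ 0.28 -0.12 -0.5 ] open 0.01 q6 -0.5518497066300471
units [-0.16  1.37 -0.07] world [ 0.5039 -0.1362  0.068 ]
[285.10672568 252.44269132]
```

View pics/scene2.png

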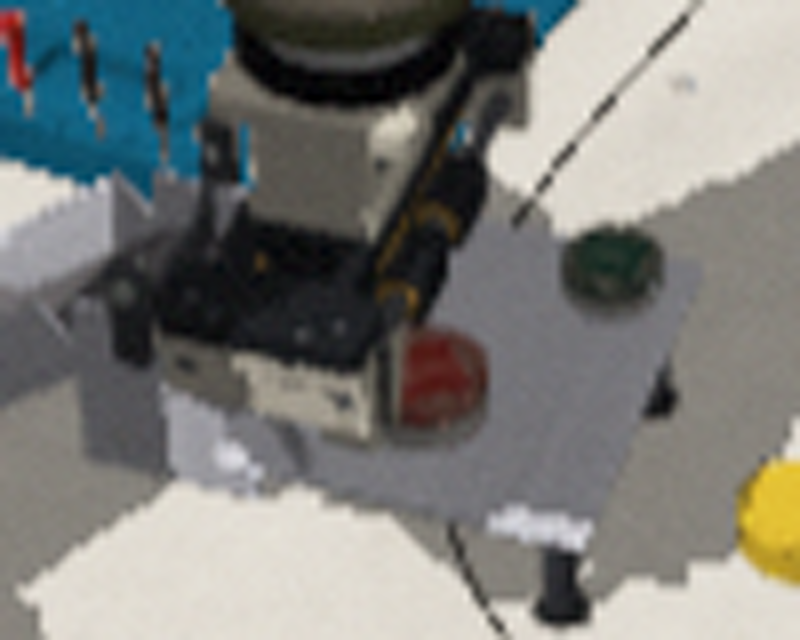

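Red tin at (440,385), green at (612,268). The gripper's body hides where I expect the fingertips, so I lift and turn it to see the tips.

Request:
apply_moves:
  steps: [0, 0, -1, 0, 0, 0, 11, 0, 0, -1, 0, 0, 0, 11, 0, 0, -1, 0, 0, 1, 11, 0, 0, -1, 0, 0, 1, 11, 0, 0, 0, 0, 0, 1, 11, 0, 0, 0, 0, 0, 1, 11, 0, 0, 0, 0, 0, 1, 11, 0, 0, 0, 0, 0, 1, 11, 0, 0, 0, 0, 0, 1, 11, 0, 0, 0, 0, 0, 1, 11, 0, 0, 0, 0, 0, 1, 11, 0, 0, 0, 0, 0, 1, 11]

```text
t: 6.32
tool_pos: [0.4635, -0.1383, 0.1873]
orientation: [2.964, 1.039, 0.001]
force: [-0.4, -0.3, 0.5]
opening: 0.0101
gripper_force: 0.0
```

```bash
python3 - <<'E'
from h import *
from scipy.spatial.transform import Rotation as Ro
st=robot.read_state();t=np.array(st["tool_pos"]);R=Ro.from_rotvec(st["orientation"]).as_matrix()
print(st["t"],t,R)
im=cv2.resize(eyes.read_camera("scene")[:,:,::-1][150:270,220:350],None,fx=5,fy=5,interpolation=cv2.INTER_CUBIC)
for l in((0,0,0),(0,0,-.0838),(0,.094,-.0838),(0,-.094,-.0838)):
    cv2.circle(im,tuple(int(v) for v in (proj("scene",t+R@np.array(l))+.5-[220,150])*5),4,(255,0,255),1)
cv2.imwrite("pics/c3.png",im)
E
```

```text
6.3167 [ 0.46349926 -0.13825166  0.18731145] [[ 7.81154597e-01  6.24336864e-01  9.87518366e-04]
 [ 6.24337431e-01 -7.81154663e-01 -4.06782276e-04]
 [ 5.17435405e-04  9.34304524e-04 -9.99999430e-01]]
```

View pics/c3.png

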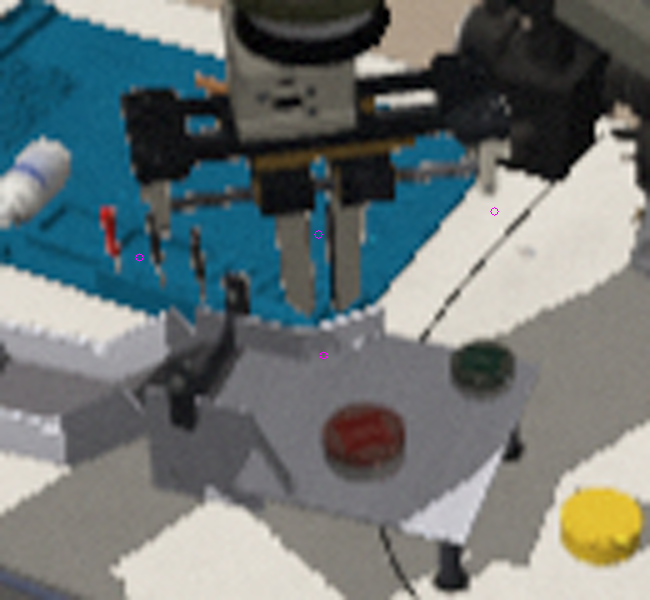

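Fingertips show at (322,308) against a predicted (323,355), so either the tool is higher than reported or the tips are shorter. I check with the top camera.

```bash
python3 - <<'E'
from h import *
from scipy.spatial.transform import Rotation as Ro
st=robot.read_state();t=np.array(st["tool_pos"]);R=Ro.from_rotvec(st["orientation"]).as_matrix()
print(st["t"],t)
im=cv2.resize(eyes.read_camera("top")[:,:,::-1][180:300,230:350],None,fx=5,fy=5,interpolation=cv2.INTER_CUBIC)
for l in((0,0,0),(0,0,-.0838),(0,.094,-.0838),(0,-.094,-.0838)):
    u=(proj("top",t+R@np.array(l))+.5-[230,180])*5;print(l,u);cv2.circle(im,tuple(int(v) for v in u),4,(255,0,255),1)
cv2.imwrite("pics/c4.png",im)
for n in((322,308),):
    o,d=ray("scene",np.array(n)/5+[220,150]-.1)
    for z in(.187,.2,.21,.22,.23): print(z,np.round(o+d*(z-o[2])/d[2],4))
E
```

```text
6.3667 [ 0.46350564 -0.13825019  0.1872774 ]
(0, 0, 0) [389.24529105 404.46500433]
(0, 0, -0.0838) [399.7744287  402.92012185]
(0, 0.094, -0.0838) [537.17826519 292.69883392]
(0, -0.094, -0.0838) [260.44518103 514.12281102]
0.187 [ 0.4985 -0.1194  0.187 ]
0.2 [ 0.4848 -0.1274  0.2   ]
0.21 [ 0.4743 -0.1335  0.21  ]
0.22 [ 0.4638 -0.1396  0.22  ]
0.23 [ 0.4533 -0.1457  0.23  ]
```

View pics/c4.png

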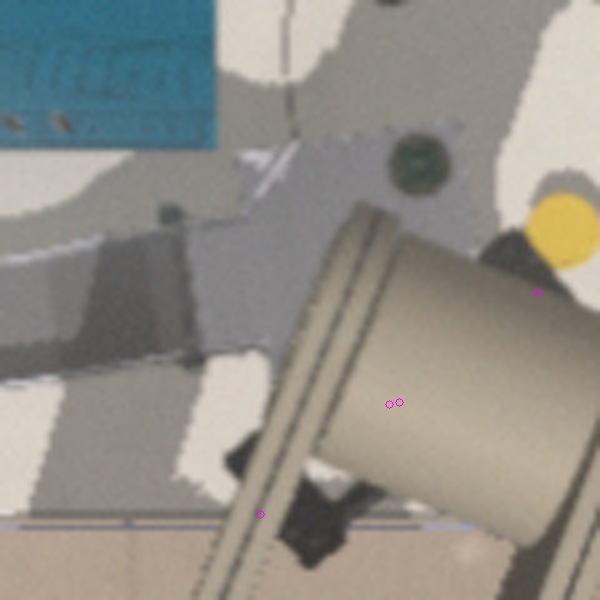

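With the reported xy kept, the scene ray puts the visible tips at z≈0.22 against the reported 0.187. That means a vertical offset of about 33 mm. I'll return and find the deck by gentle contact.

Request:
apply_moves:
  steps: [0, 0, 0, 0, 0, -1, 11, 0, 0, 0, 0, 0, -1, 11, 0, 0, 0, 0, 0, -1, 11, 0, 0, 0, 0, 0, -1, 11, 0, 0, 0, 0, 0, -1, 11, 0, 0, 0, 0, 0, -1, 11, 0, 0, 0, 0, 0, -1, 11, 0, 0, 0, 0, 0, -1, 11, 0, 0, 0, 0, 0, -1, 11, 0, 0, 0, 0, 0, -1, 11, 0, 0, 1, 0, 0, 0, 11, 0, 0, 1, 0, 0, 0, 11]

```text
t: 7.42
tool_pos: [0.4654, -0.139, 0.1286]
orientation: [2.032, 2.388, 0.003]
force: [-1.0, 0.4, -0.3]
opening: 0.0103
gripper_force: 0.0
```

Request:
apply_moves:
  steps: [-0.1, 0.1, 0.8, 0, 0, 0, 11, 0, 0, 0.7, 0, 0, 0, 11, 0, 0, 0.4, 0, 0, 0, 11, 0, 0, 0, 0, 0, 0, 11, 0, 0, 0, 0, 0, 0, 11]

```text
t: 7.83
tool_pos: [0.4665, -0.1406, 0.0699]
orientation: [-2.039, -2.389, 0.0]
force: [0.9, 1.3, 0.6]
opening: 0.0102
gripper_force: 0.0
```

Request:
apply_moves:
  steps: [0, 0, 0.1, 0, 0, 0, 11, 0, 0, 0.1, 0, 0, 0, 11, 0, 0, 0, 0, 0, 0, 11]

```text
t: 8.08
tool_pos: [0.4673, -0.1408, 0.0644]
orientation: [2.04, 2.387, 0.001]
force: [0.2, 0.6, -0.1]
opening: 0.0104
gripper_force: 0.0
```

```bash
python3 go.py -.11,.088,.06
```

```text
t 8.0833 tcp [ 0.4673 -0.1408  0.0644] local [-0.1089  0.0844] yaw 98.95614310263242 tilt [ 1.4e-03 -6.0e-04 -1.0e+00] F [ 0.16  0.56 -0.1 ] open 0.0104 q6 -0.5541760881858333
units [-0.04 -0.12  0.15] world [ 0.4639 -0.1425  0.06  ]
```

Request:
apply_moves:
  steps: [0, 0, 0.1, 0, 0, 0, 11, 0, 0, 0.1, 0, 0, 0, 11, 0, 0, 0.1, 0, 0, 0, 11, 0, 0, 0, 0, 0, 0, 11]

```text
t: 8.42
tool_pos: [0.4661, -0.1404, 0.0539]
orientation: [-2.041, -2.387, 0.001]
force: [0.1, 0.7, -0.1]
opening: 0.0101
gripper_force: 0.0
```

No contact at a reported 0.054, below the deck at 0.060, so the reported z does read low.

Request:
apply_moves:
  steps: [0, 0, 0.2, 0, 0, 0, 11, 0, 0, 0.2, 0, 0, 0, 11, 0, 0, 0, 0, 0, 0, 11, 0, 0, 0, 0, 0, 0, 11]

```text
t: 8.75
tool_pos: [0.466, -0.1404, 0.0419]
orientation: [-2.041, -2.387, 0.001]
force: [0.8, -0.1, -0.1]
opening: 0.0104
gripper_force: 0.0
```

Request:
apply_moves:
  steps: [0, 0, 0.1, 0, 0, 0, 11, 0, 0, 0.1, 0, 0, 0, 11, 0, 0, 0, 0, 0, 0, 11, 0, 0, 0, 0, 0, 0, 11]

```text
t: 9.08
tool_pos: [0.4664, -0.1405, 0.0364]
orientation: [-2.041, -2.387, 0.0]
force: [-0.0, 0.3, -0.2]
opening: 0.0103
gripper_force: 0.0
```

Request:
apply_moves:
  steps: [0, 0, 0.1, 0, 0, 0, 11, 0, 0, 0, 0, 0, 0, 11, 0, 0, 0.1, 0, 0, 0, 11, 0, 0, 0, 0, 0, 0, 11]

```text
t: 9.42
tool_pos: [0.4663, -0.1405, 0.0301]
orientation: [-2.041, -2.387, 0.0]
force: [-0.8, -0.5, -0.0]
opening: 0.0104
gripper_force: 0.0
```

```bash
python3 go.py -.11,.0475,.034
```

```text
t 9.4167 tcp [ 0.4663 -0.1405  0.0301] local [-0.1084  0.0853] yaw 98.93084772537482 tilt [-6.e-04  2.e-04 -1.e+00] F [-0.8  -0.51 -0.03] open 0.0104 q6 -0.5538026358612435
units [-0.05  1.26 -0.13] world [ 0.5039 -0.1362  0.034 ]
```

Request:
apply_moves:
  steps: [0, 0.15, -0.1, 0, 0, 0, 11, 0, 0.15, 0, 0, 0, 0, 11, 0, 0.15, 0, 0, 0, 0, 11, 0, 0.15, 0, 0, 0, 0, 11, 0, 0.15, 0, 0, 0, 0, 11, 0, 0.15, 0, 0, 0, 0, 11, 0, 0.15, 0, 0, 0, 0, 11, 0, 0.1, 0, 0, 0, 0, 11, 0, 0.1, 0, 0, 0, 0, 11, 0, 0, 0, 0, 0, 0, 11, 0, 0, 0, 0, 0, 0, 11]

```text
t: 10.33
tool_pos: [0.5037, -0.1347, 0.0335]
orientation: [-2.041, -2.388, -0.0]
force: [0.3, 0.2, -0.5]
opening: 0.0099
gripper_force: 0.0
```

```bash
cat > tin.py <<'E'
from h import *
def L(w,P=(.5338,-.0202),a=1.7262):
    c,s=np.cos(a),np.sin(a);d=w[:2]-np.array(P);return np.round([c*d[0]+s*d[1],-s*d[0]+c*d[1]],4)
for cam,x0,y0,x1,y1 in(("top",200,195,335,265),("scene",200,190,335,275)):
    im=eyes.read_camera(cam).astype(int);c=im[y0:y1,x0:x1];R,G,B=c[...,0],c[...,1],c[...,2]
    m=(R-G>22)&(R-B>15)&(abs(G-B)<30)
    n,l,st,ce=cv2.connectedComponentsWithStats(m.astype(np.uint8))
    for i in range(1,n):
        if st[i,4]>8: u=ce[i]+[x0,y0];print(cam,"red",np.round(u,1),st[i],L(at_z(cam,u,.08)))
    for n in("tin_large_center","tin_small_center"):
        for r in eyes.place_of(cam,n)[:3]:print(cam,n,round(r["conf"],2),np.round(r["xy"],1),L(at_z(cam,r["xy"],.07)))
E
python3 tin.py; python3 go.py
```

```text
top tin_large_center 0.62 [351.3 171.5] [-0.3006 -0.1698]
top tin_large_center 0.53 [342.2 224.1] [-0.2413 -0.0072]
top tin_large_center 0.51 [418.5 265.5] [-0.4568  0.1598]
top tin_small_center 0.63 [311.8 214.1] [-0.1517 -0.0538]
scene red [241.4 195.2] [40  1  4 10 25] [ 0.121  -0.1077]
scene red [299.7 231.1] [96 37  8  9 47] [-0.1215  0.0024]
scene tin_large_center 0.58 [298.9 228.7] [-0.1121 -0.0177]
scene tin_large_center 0.5 [315.2 225.3] [-0.1552 -0.0483]
scene tin_large_center 0.49 [339.2 255.3] [-0.2582  0.0552]
t 10.6333 tcp [ 0.5036 -0.1348  0.0337] local [-0.1085  0.0476] yaw 98.92666985897712 tilt [ 0. -0. -1.] F [ 0.55 -0.44 -0.32] open 0.0105 q6 -0.515747577434404
```

The tin moved to about y=0 in the chute frame. Next I back off, lift, move behind it and descend.

Request:
apply_moves:
  steps: [0, -0.4, 0, 0, 0, 0, 11, 0, 0, -0.6, 0, 0, 0, 11, 0, 0, -0.8, 0, 0, 0, 11, -0.5, 0, -0.6, 0, 0, 0, 11, -0.6, 0.4, 0, 0, 0, 0, 11, -0.45, 0.6, 0, 0, 0, 0, 11, 0, 0.6, 0, 0, 0, 0, 11, 0, 0.4, 0, 0, 0, 0, 11, 0, 0, 0, 0, 0, 0, 11, 0, 0, 0, 0, 0, 0, 11]

```text
t: 11.47
tool_pos: [0.5581, -0.1731, 0.0933]
orientation: [-2.041, -2.388, 0.001]
force: [-0.2, -0.7, -0.1]
opening: 0.0104
gripper_force: 0.0
```

```bash
python3 tin.py; python3 go.py -.155,0,.034
```

```text
top red [304.6 234.6] [102  36   6  10  24] [-0.1178  0.0073]
top tin_large_center 0.51 [350.9 171. ] [-0.2996 -0.1717]
top tin_large_center 0.43 [301.6 232. ] [-0.1105 -0.0028]
scene red [241.4 195.3] [40  1  4 10 24] [ 0.1207 -0.1068]
scene red [295.4 230.4] [ 88  35  16  12 140] [-0.1082  0.0036]
scene tin_large_center 0.71 [298.6 232.5] [-0.1168 -0.0009]
scene tin_large_center 0.63 [338.9 256.7] [-0.2587  0.0609]
scene tin_large_center 0.59 [375.5 223.1] [-0.3304 -0.1159]
scene tin_small_center 0.43 [315.4 226. ] [-0.1568 -0.0454]
t 11.7667 tcp [ 0.5578 -0.1733  0.0937] local [-1.549e-01 -1.000e-04] yaw 98.92615712736158 tilt [-0.e+00 -1.e-04 -1.e+00] F [ 0.07  0.63 -0.37] open 0.01 q6 -0.5446646258877924
units [-0.   -0.    1.99] world [ 0.5578 -0.1733  0.034 ]
```

Request:
apply_moves:
  steps: [0, -0.06, 0.7, 0, 0, 0, 11, 0, 0, 0.7, 0, 0, 0, 11, 0, 0, 0.6, 0, 0, 0, 11, 0, 0, 0, 0, 0, 0, 11, 0.2, 0, 0, 0, 0, 0, 11, 0.2, 0, 0, 0, 0, 0, 11, 0.2, 0, 0, 0, 0, 0, 11, 0.2, 0, 0, 0, 0, 0, 11, 0.2, 0, 0, 0, 0, 0, 11, 0.2, 0, 0, 0, 0, 0, 11, 0.2, 0, 0, 0, 0, 0, 11, 0.2, 0, 0, 0, 0, 0, 11]

```text
t: 12.77
tool_pos: [0.5492, -0.1255, 0.034]
orientation: [2.041, 2.387, 0.0]
force: [0.9, -0.5, 0.3]
opening: 0.01
gripper_force: 0.4
```

```bash
python3 tin.py; python3 go.py .004,0,.034
```

```text
top red [287.9 238. ] [84 40  9  7 44] [-0.0644  0.0098]
top tin_large_center 0.62 [351.7 168.1] [-0.304  -0.1807]
top tin_large_center 0.55 [291.8 230.4] [-0.0808 -0.0127]
top tin_large_center 0.54 [340.9 228.6] [-0.2348  0.0061]
scene red [241.4 195.3] [40  1  4 10 24] [ 0.1207 -0.1068]
scene red [282.5 230.7] [77 38 13  6 45] [-0.0713  0.0169]
scene tin_large_center 0.75 [377.4 227. ] [-0.3393 -0.0996]
scene tin_large_center 0.69 [262.9 224.1] [ 0.0016 -0.0035]
scene tin_large_center 0.62 [340.5 256.1] [-0.2625  0.0571]
scene tin_small_center 0.64 [314.8 225.7] [-0.1546 -0.0461]
scene tin_small_center 0.43 [253.7 224.3] [0.0286 0.0063]
t 13.0667 tcp [ 0.549  -0.1262  0.0335] local [-0.1071  0.0014] yaw 98.92966281662244 tilt [-2.e-04  0.e+00 -1.e+00] F [ 0.05 -0.08 -0.77] open 0.0104 q6 -0.47281963778643327
units [ 3.7   0.05 -0.02] world [ 0.5332 -0.0162  0.034 ]
```

Request:
apply_moves:
  steps: [0.2, 0.02, 0, 0, 0, 0, 11, 0.2, 0.02, 0, 0, 0, 0, 11, 0.2, 0, 0, 0, 0, 0, 11, 0.2, 0, 0, 0, 0, 0, 11, 0.2, 0, 0, 0, 0, 0, 11, 0.2, 0, 0, 0, 0, 0, 11, 0.2, 0, 0, 0, 0, 0, 11, 0.2, 0, 0, 0, 0, 0, 11, 0.2, 0, 0, 0, 0, 0, 11]

```text
t: 13.82
tool_pos: [0.5417, -0.0719, 0.0336]
orientation: [-2.042, -2.388, 0.0]
force: [-1.3, -0.3, -0.0]
opening: 0.0104
gripper_force: 0.2
```

```bash
python3 tin.py; python3 go.py .004,0,.034
```

```text
top tin_large_center 0.68 [340.2 224.6] [-0.2348 -0.0067]
top tin_large_center 0.57 [375.5 223.9] [-0.346   0.0089]
top tin_large_center 0.4 [349.2 170.2] [-0.2947 -0.1751]
scene red [241.4 195.2] [40  1  4 10 25] [ 0.121  -0.1077]
scene red [266.7 227. ] [61 35 13  5 43] [-0.0193  0.0157]
scene tin_large_center 0.75 [374.1 221. ] [-0.3244 -0.1245]
scene tin_large_center 0.59 [340.4 255.4] [-0.2615  0.0545]
scene tin_large_center 0.4 [268.6 226.2] [-0.019   0.0003]
scene tin_small_center 0.5 [318.7 222.7] [-0.1621 -0.0635]
t 14.1167 tcp [ 0.5419 -0.0728  0.0337] local [-0.0532  0.0001] yaw 98.92749333383227 tilt [ 1.e-04 -1.e-04 -1.e+00] F [ 0.8  -0.05 -0.25] open 0.0104 q6 -0.3829671350788787
units [ 1.91  0.   -0.01] world [ 0.5332 -0.0162  0.034 ]
```

Tin at about x=-0.02, on line. Now the final push through the flap.

Request:
apply_moves:
  steps: [0.2, 0, 0, 0, 0, 0, 11, 0.2, 0, 0, 0, 0, 0, 11, 0.2, 0, 0, 0, 0, 0, 11, 0.2, 0, 0, 0, 0, 0, 11, 0.2, 0, 0, 0, 0, 0, 11, 0.2, 0, 0, 0, 0, 0, 11, 0.2, 0, 0, 0, 0, 0, 11, 0.2, 0, 0, 0, 0, 0, 11, 0.2, 0, 0, 0, 0, 0, 11, 0.1, 0, 0, 0, 0, 0, 11, 0, 0, 0, 0, 0, 0, 11, 0, 0, 0, 0, 0, 0, 11]

```text
t: 15.12
tool_pos: [0.533, -0.0161, 0.0336]
orientation: [-2.041, -2.388, 0.0]
force: [-0.5, -1.3, 0.4]
opening: 0.0102
gripper_force: 0.0
```

```bash
python3 tin.py; python3 go.py .008,0,.034
```

```text
top tin_large_center 0.57 [352.3 169.2] [-0.3052 -0.1768]
top tin_large_center 0.53 [339.8 227.1] [-0.2321  0.0009]
top tin_small_center 0.43 [312.6 213.1] [-0.1547 -0.0565]
top tin_small_center 0.38 [231.5 243.9] [ 0.1133 -0.0002]
scene red [241.4 195.2] [40  1  4 10 25] [ 0.121  -0.1077]
scene red [238.1 226.9] [32 33 13 10 59] [0.0642 0.0426]
scene tin_large_center 0.67 [338.2 255.6] [-0.2557  0.0572]
scene tin_large_center 0.63 [237.8 226.1] [0.0725 0.0294]
scene tin_large_center 0.56 [375.9 223.4] [-0.3318 -0.1149]
scene tin_small_center 0.48 [316.9 225.1] [-0.16   -0.0508]
scene tin_small_center 0.35 [176.9 204.5] [ 0.3108 -0.0071]
t 15.4167 tcp [ 0.533  -0.0166  0.0336] local [0.0037 0.0002] yaw 98.9085143613401 tilt [-1.e-04 -1.e-04 -1.e+00] F [ 0.53 -0.31  0.12] open 0.01 q6 -0.2826218855411835
units [ 0.14  0.01 -0.01] world [ 0.5326 -0.0123  0.034 ]
```

The tin is down in the tray area. I withdraw straight back, then lift clear.

Request:
apply_moves:
  steps: [-0.2, 0, 0, 0, 0, 0, 11, -0.3, 0, 0, 0, 0, 0, 11, -0.4, 0, 0, 0, 0, 0, 11, -0.5, 0, 0, 0, 0, 0, 11, -0.5, 0, 0, 0, 0, 0, 11, -0.5, 0, 0, 0, 0, 0, 11, -0.5, 0, 0, 0, 0, 0, 11, -0.3, 0, -0.3, 0, 0, 0, 11, 0, 0, -0.7, 0, 0, 0, 11, 0, 0, -1, 0, 0, 0, 11, 0, 0, -1, 0, 0, 0, 11, 0, 0, -1, 0, 0, 0, 11]

```text
t: 16.42
tool_pos: [0.5476, -0.1118, 0.1555]
orientation: [-2.042, -2.387, 0.0]
force: [0.7, 0.2, -0.2]
opening: 0.0107
gripper_force: 0.0
```

Request:
apply_moves:
  steps: [0, 0, -1, 0, 0, 0, 11, 0, -1, -0.5, 0, 0, 0, 11, 0, -1, 0, 0, 0, 0, 11, 0, -1, 0, 0, 0, 0, 11, 0, 0, 0, 0, 0, 0, 11, 0, 0, 0, 0, 0, 0, 11]

```text
t: 16.92
tool_pos: [0.4584, -0.1258, 0.1996]
orientation: [2.043, 2.385, 0.001]
force: [-0.1, 0.2, -0.3]
opening: 0.0098
gripper_force: 0.0
```

```bash
python3 tin.py; python3 go.py; python3 - <<'E'
from h import *
from tin import L
for z in(.02,.026,.03):print(z,L(at_z("scene",(238,227),z)))
a=eyes.read_camera("top")[:,:,::-1][195:270,200:335];b=eyes.read_camera("scene")[:,:,::-1][195:270,200:335]
cv2.imwrite('pics/c5.png',cv2.resize(np.vstack([a,b]),None,fx=4,fy=4,interpolation=cv2.INTER_CUBIC))
E
```

```text
top red [230.3 244.8] [ 23  42  15  16 174] [0.1163 0.0026]
top tin_large_center 0.65 [350.2 168.3] [-0.299  -0.1808]
top tin_large_center 0.55 [341.2 223.6] [-0.2385 -0.0093]
top tin_large_center 0.48 [229.4 245.8] [0.1207 0.0046]
top tin_small_center 0.57 [313.8 213. ] [-0.1585 -0.0562]
scene red [241.4 195.2] [40  1  4 10 25] [ 0.121  -0.1077]
scene red [228.4 227.3] [ 21  32  16  11 131] [0.092  0.0535]
scene tin_large_center 0.62 [229.7 230.5] [0.0877 0.0559]
scene tin_large_center 0.48 [339.4 257.3] [-0.2607  0.0627]
scene tin_small_center 0.66 [317.2 226.2] [-0.1623 -0.0462]
t 17.2167 tcp [ 0.4596 -0.125   0.1986] local [-0.0921  0.0895] yaw 98.95700555543537 tilt [-3.e-04  1.e-04 -1.e+00] F [ 0.98 -0.34  0.1 ] open 0.0103 q6 -0.5297161045308615
top red [230.3 244.8] [ 23  43  15  15 171] [0.1164 0.0026]
top tin_large_center 0.72 [230.9 245.8] [0.116  0.0054]
top tin_large_center 0.62 [338.6 225.1] [-0.2295 -0.0059]
top tin_large_center 0.51 [348.8 169.9] [-0.2936 -0.1763]
top tin_small_center 0.62 [314.3 214.5] [-0.1593 -0.0513]
top tin_small_center 0.61 [228.2 243.8] [ 0.1235 -0.0022]
scene red [241.4 195.3] [40  1  4 10 24] [ 0.1207 -0.1068]
scene red [228.5 227.3] [ 21  32  16  11 132] [0.0918 0.0535]
scene tin_large_center 0.65 [228.6 227.8] [0.0964 0.0455]
scene tin_large_center 0.62 [338.4 256.9] [-0.2576  0.0621]
scene tin_large_center 0.52 [376.9 225.6] [-0.3367 -0.1056]
scene tin_small_center 0.42 [313.5 225.6] [-0.1506 -0.0453]
0.02 [ 0.0984 -0.017 ]
0.026 [ 0.095 -0.011]
0.03 [ 0.0927 -0.007 ]
```

View pics/c5.png

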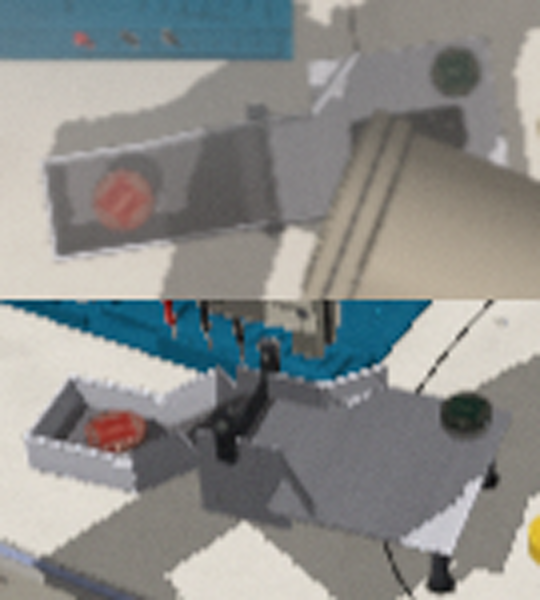

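The red tin lies in the tray at top crop (123,198) and scene crop (115,430). The flap hangs between its posts as at the start, and the green tin is unmoved at (456,72). The arm is clear, so I hand in.

```bash
python3 -c "
from plant import robot
print(robot.close_job())"
```

```text
the job is handed in; nothing more can be done
None
```

The red-lidded tin was pushed through the flap and lies in the catch tray; in the last pictures the flap hangs shut, the green tin has not moved and the arm is clear, so I handed the job in after about 17 s of the 42 s (its verdict was not returned).

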